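# Find the perished machine foot with a sprung pin tester

### The arm

A 6-joint arm with a two-finger parallel gripper is mounted at the origin on the work surface. World frame = base frame: x ahead of the robot, y to its left, z up, the work surface at z = 0. Lengths are in m, angles in degrees, forces in N, time in s.
With the tool pointing down it reaches from about 0.35 to 0.95 m from the base axis. Payload 17.4 kg.
Tool frame: the origin (TCP) lies at the centre of the arm's flange, where the gripper is bolted on; the fingertips stand 186 mm ahead of it and the grasp point (between the pads) lies 167 mm ahead of it; z points along the fingers, y is the direction in which the jaws open and shut (so a half turn about z gives the same grasp; the last joint's range is limited). The gripper opens to 93 mm and grips with 3 to 60 N. Pads are 15 mm wide; open, the fingers measure 128 mm over their backs; the gripper's body (75 mm by 188 mm) begins 65 mm behind the grasp point.
Start: joints at [-73.327, 6.646, 82.598, -0, 90.757, -2.166], TCP at [0.218, -0.639, 0.405] pointing down, gripper open.
Joint ranges: [-162.19, 162.19], [-47.58, 125.68], [4.15, 143.07], [-65.23, 245.23], [0.69, 171.88], [-170.13, 170.13]. Speed limits (degrees/s): [108.29, 108.29, 127.2, 180, 180, 180].

### API

Orientations are given as [roll, pitch, yaw] about the fixed x, y, z axes, in that order (R = Rz(yaw) Ry(pitch) Rx(roll)).
In Python, from plant import read_state, capture, sign_off, spot_in, silhouettes, pinpoint gives the robot as it stands. The module is installed in compiled form; this text tells all that it offers.
- The arm moves only by the shell command python3 -m handwheel 'ROWS' [FORCE]. ROWS is JSON, a list of rows, each an object with "grip": the gripper command: -1 is shut, 1 is fully open, values between are in proportion; "linear": the shift along the tool's x, y, z in mm, a list of three; "twist": the turn about the tool's z in degrees. In form: [{"grip": grip, "linear": [tx, ty, tz], "twist": twist}, ...]. A call has 1 to 12 rows; each row is the pose to reach, as a shift and turn from the pose commanded when the call began, along the tool's axes at that moment; what a row does not reach only later rows make up. A row lasts 1/8 s, in which the tool goes at most 62.5 mm and 10.7 degrees, less where a joint would pass 70% of its speed; a pose out of reach is approached as far as the arm can. A call with a gripper value outside its range is refused whole. The fingers move at their own pace and stop on an object; FORCE is the grip in N (left out, the last holds). Time passes only in rows, so rows that repeat a pose let the fingers close. It gives the time, the measured TCP pose, the force and the opening at its end, in the units of the state.
- read_state(): the state, without advancing time (a new reading comes with each control period).
- capture(name): name is "scene" or "top" or "wrist"; returns a dict with "image" (420x560x3 uint8, blue, green, red), "K" (3x3 intrinsics, pixels), "world_from_camera" (4x4, takes a point from camera to world coordinates). Camera axes: x right, y down, z forward; pixel columns grow to the right and rows downward; lengths in m; the calibration is good to about 2 mm. The wrist camera is an equidistant fisheye: a pixel r from the principal point sees the ray r / f radians off the axis. A picture is of the moment at which its call begins. There is no depth.
- sign_off(): hands the job in, once; it reports no verdict.
Trained networks look in the newest picture that a camera, given by its name, has taken for a name from the list of things; names that differ only in an ending like _2 or _b are one class to them, and where a whole thing is asked for, a point or a joint stands for the part that bears it (a point fixed in the world has none). Each returns a list of dicts, best first, with "score" (0 to 1); they miss things now and then, are a little off and sometimes report something else, mostly with a low value. They report only what shows in the picture. A call takes as long as a camera call. They do not tell look-alikes from the thing itself.
- spot_in(camera, target): "uv" ([column, row] in pixels, amid what is visible of it).
- silhouettes(camera, target): "mask" (420x560 bool, what is visible of it) and "uv" ([column, row] in pixels, amid what is visible of it).
- pinpoint(camera, target): "uv" ([column, row] in pixels: a listed point, or the origin of a listed thing).
The state is a dict: "time": time; "qpos": joint angles; "joint_vel": joint speeds; "joint_efforts": joint torques, N m; "ee_pos": TCP position; "orientation": TCP orientation; "wrist_force": force on the tool from outside, world axes, zero at the start; "torque": the same for the moment, N m; "opening": finger opening in m.
Only numpy, scipy, OpenCV 4.12 (cv2) and the standard library are available. Lean on these libraries where they do the work, as an engineer would, in place of code of your own. Each camera call takes 0.05 s, during which the arm holds its last target.

### The job

One of the three rubber-cored feet on the round machine base plate has gone soft: take the pin tester off its wooden block and push its sprung pin squarely into the feet, about 10 N until the skirt sits flat on the foot's rim and never above 25 N, holding it there a moment each time, to find the one whose rubber gives far more. Leave the tester standing upright and free on that soft foot, centred, as a marker for the fitter, and do not knock the things lying about.

Things in the scene. Friction and masses are not known exactly. Their poses are not given: they have to be found in the camera images.
- tester_grip (a point): Centre of the pin tester's black round handle, the part to grasp from above: 32 mm diameter, 75 mm tall; on the tool's axis, 85 mm above the flat underside of its skirt, 35 mm below its top. z is the tool's axis, up.
- pin (a joint): How far the tester's pin is pushed up into it, m: 0 free, at most 0.014; spring 800 N/m. A brass ring on the neck rides with it. With the skirt flat on a foot it reads about 0.010 on a firm foot and about 0.005 on the soft one.
- soft_core (a joint): How far the rubber core of the soft foot, whichever of the three that is, is pushed in, m: 0 untouched. Spring about 500 N/m (the two firm ones 5000 N/m): with the tester's skirt flat on the rim it reads about 0.007, and the skirt then meets the rim at about 3.7 N of push (8 N on a firm foot).
- foot_1 (a point): Centre of the top face of one foot on the base plate. Each foot is a steel cup of 68 mm outer diameter whose flat rim surrounds a black rubber core of 31 mm diameter, flush with it; top 28 mm above the plate. The three look alike and stand 113 mm apart in a triangle. The core sinks as a whole; the rim is rigid.
- foot_2 (a point): The same for the second foot.
- foot_3 (a point): The same for the third foot.
- plate: Round grey base plate fixed to the bench, 224 mm diameter, carrying the three feet. It stands on shims, so its height varies: its top face lies 12 to 18 mm above the bench. Origin on its axis, 12 mm below its top face and 40 mm below the feet's tops.
- rest: Wooden rest block fixed to the bench, 85 x 85 x 30 mm, with a 28 mm hole through its centre into which the tester's pin hangs. Origin at the centre of its underside.
- carton: Bystander: closed cardboard box 110 x 80 x 60 mm. Origin at the centre of its underside.
- tin: Bystander: tin of 80 mm diameter, 100 mm tall. Origin at the centre of its underside.
- tape: Bystander: cardboard roll core, ring of 90 mm outer diameter, 45 mm tall. Origin at the centre of its underside.
- tester: The pin tester, upright, 0.6 kg, 120 mm tall; origin on its axis at the skirt's underside. Steel skirt 52 mm wide, 8 mm thick, then a 22 mm neck, 37 mm long, then the handle. An 8 mm pin stands out 12 mm below the skirt. It starts skirt down on the wooden block. On the soft foot its weight alone brings the skirt onto the rim; on a firm one the pin holds it up and it topples if let go.
Mind the look-alikes: they are no part of the job. There is more than one size of the tester; the job needs the middle-sized.

How it is judged (in metres and radians):
On the way, in this order (a step that is already met when the one before it is completed fails the run):
1. the tester is lifted off its block in the gripper (height (world z) of tester_grip above 0.135 m and contact force between the fingers and tester above 1 N), for 0.1 s.
2. held in the gripper, the tester is pushed into the soft foot until its skirt bears on the rim: core in by more than 5.5 mm, skirt on rim with 4 to 14 N (a push of about 8 to 18 N), for 0.5 s (value of joint soft_core above 0.0055 m and contact force between tester and plate between 4 and 14 N and contact force between the fingers and tester above 1 N and angle between tester_grip's own z axis and vertical below 0.12 rad and (horizontal distance between tester_grip and foot_1 below 0.012 m or horizontal distance between tester_grip and foot_2 below 0.012 m or horizontal distance between tester_grip and foot_3 below 0.012 m)), for 0.5 s.
At the end, for the whole second after the job is handed in: The tester stands released, upright within 0.08 rad and at rest on the soft foot, its axis within 10 mm of the foot's centre, its skirt down on the rim (handle centre 125 mm above the plate's origin within 4 mm), the soft core pushed in 5 to 9.5 mm by the tester's weight (value of joint soft_core between 0.005 and 0.0095 m and angle between tester_grip's own z axis and vertical below 0.08 rad and (horizontal distance between tester_grip and foot_1 below 0.01 m or horizontal distance between tester_grip and foot_2 below 0.01 m or horizontal distance between tester_grip and foot_3 below 0.01 m) and z of tester_grip in the frame of plate between 0.121 and 0.129 m and linear speed of tester below 0.02 m/s and contact force between the fingers and tester below 0.1 N); the robot touches nothing.
It fails at once if the tester's skirt bears on a foot's rim with more than 21.5 N (about 25 N of push on the soft foot) (contact force between tester and plate above 21.5 N).
It fails at once if the tester is tipped more than 0.6 rad (angle between tester_grip's own z axis and vertical above 0.6 rad).
It fails at once if the carton is moved more than 20 mm (distance of carton from where it was at the start of the episode above 0.02 m).
It fails at once if the tin is moved more than 20 mm (distance of tin from where it was at the start of the episode above 0.02 m).
It fails at once if the tape is moved more than 20 mm (distance of tape from where it was at the start of the episode above 0.02 m).
It also fails if it takes over 67 s, if anything falls off the work surface, if the arm or the gripper's body presses on something with over 40 N, if the wrist force passes 120 N, or if a joint passes its speed limit or range.

## Working session

There is one attempt and no reset: what is moved stays moved. The work goes in short steps, Python scripts to look and compute and a shell command to move; the robot and the scene stay as the last step left them, time stands still between calls to the robot, and variables do not carry over. Pictures are saved under pics/ and viewed, and the job is handed in when it is done.

```bash
mkdir -p pics; ls; python3 - <<'E'
from plant import *
import cv2
print(read_state())
for c in ["scene","top","wrist"]:
    r=capture(c); cv2.imwrite(f"pics/{c}0.png",r["image"]); print(c,r["K"],r["world_from_camera"])
E
```

```text
pics
{'time': 0.0, 'qpos': array([-7.33285829e+01,  6.67247463e+00,  8.26372990e+01,  7.60426860e-04,
        9.07544170e+01, -2.16533082e+00]), 'joint_vel': array([0.01188536, 0.10913442, 0.08289788, 0.02934846, 0.11887859,
       0.05653739]), 'joint_efforts': array([-3.43579515e-03, -7.21266246e+01, -6.22605944e+01,  7.77877355e-02,
        2.38521968e-02, -1.62744213e-04]), 'ee_pos': array([ 0.21793756, -0.63885063,  0.40400764]), 'orientation': array([-1.79935884e+02, -3.18515310e-03,  1.88367557e+01]), 'wrist_force': array([-0.01526474, -0.47050614,  0.55126847]), 'torque': array([0.0312163 , 0.00659096, 0.03622868]), 'opening': 0.09289337039387885}
scene [[442.66308055   0.         279.06025655]
 [  0.         442.66308055 215.57547522]
 [  0.           0.           1.        ]] [[-0.26837014  0.81115857 -0.51961451  1.09936531]
 [ 0.96331028  0.22414146 -0.14762761  0.10261914]
 [-0.00328225 -0.54016884 -0.84155027  0.90157256]
 [ 0.          0.          0.          1.        ]]
top [[443.10570553   0.         280.96522871]
 [  0.         443.10570553 210.09076795]
 [  0.           0.           1.        ]] [[ 0.01570297 -0.9920254   0.12505609  0.43726312]
 [-0.99987475 -0.0153327   0.00392284 -0.02294789]
 [-0.00197411 -0.12510202 -0.99214192  1.39090891]
 [ 0.          0.          0.          1.        ]]
wrist [[325.1922621    0.         282.64134707]
 [  0.         325.1922621  207.53732218]
 [  0.           0.           1.        ]] [[ 0.32234799 -0.91349045 -0.24824778  0.28722959]
 [-0.94661888 -0.31165099 -0.08237935 -0.61432364]
 [-0.00211392  0.26155085 -0.96518738  0.38456227]
 [ 0.          0.          0.          1.        ]]
```

View pics/scene0.png

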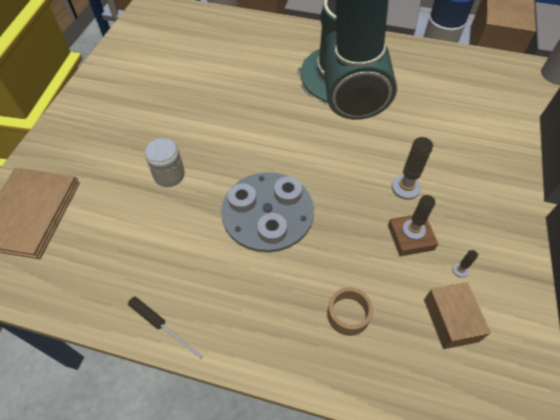

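View pics/top0.png

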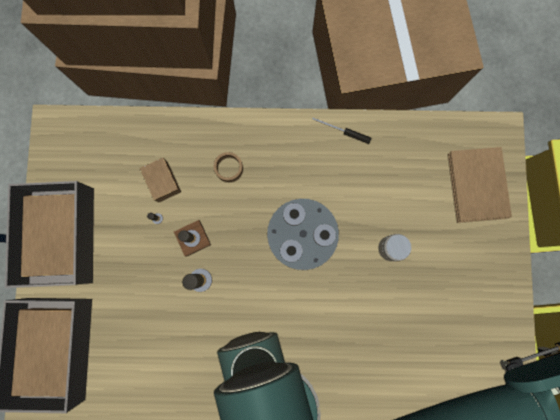

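View pics/wrist0.png

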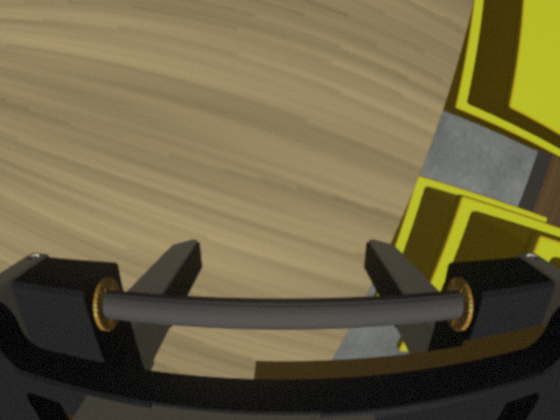

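Scene: candidate testers, scene/top pixels: large (416,165)/(195,281), on the block (423,215)/(190,237), small (467,262)/(153,217). The middle-sized one stands on the wooden block. The plate is at (268,210)/(303,234). I'll crop to check this, and measure.

```bash
cat > h.py <<'E'
import numpy as np, cv2
from plant import *
def ray(r,uv,fish=False):
    K=r["K"];T=r["world_from_camera"]
    x=(uv[0]-K[0,2])/K[0,0];y=(uv[1]-K[1,2])/K[1,1]
    if fish:
        t=np.hypot(x,y); d=np.array([np.sin(t)*x/t,np.sin(t)*y/t,np.cos(t)]) if t>0 else np.array([0,0,1.])
    else: d=np.array([x,y,1.]);d/=np.linalg.norm(d)
    return T[:3,3],T[:3,:3]@d
def atz(r,uv,z,fish=False):
    o,d=ray(r,uv,fish); return o+d*(z-o[2])/d[2]
def tri(a,b):
    (o1,d1),(o2,d2)=a,b
    M=np.array([d1,-d2]).T; s=np.linalg.lstsq(M,o2-o1,rcond=None)[0]
    p,q=o1+s[0]*d1,o2+s[1]*d2
    return (p+q)/2,np.linalg.norm(p-q)
def proj(r,p,fish=False):
    K=r["K"];T=r["world_from_camera"]
    c=T[:3,:3].T@(np.array(p)-T[:3,3])
    if fish:
        rr=np.hypot(c[0],c[1]);t=np.arctan2(rr,c[2]);x,y=c[0]/rr*t,c[1]/rr*t
    else: x,y=c[:2]/c[2]
    return np.array([K[0,0]*x+K[0,2],K[1,1]*y+K[1,2]])
E
python3 - <<'E'
from h import *
R={}
for c in ["scene","top"]:
    R[c]=capture(c)
    for t in ["tester_grip","foot_1","plate","rest","carton","tin","tape","tester"]:
        for k in pinpoint(c,t): print(c,t,np.round(k["uv"],1),round(k["score"],2))
i=R["scene"]["image"][120:300,370:510]; j=R["top"]["image"][190:310,130:230]
i=cv2.resize(i,None,fx=3,fy=3);j=cv2.resize(j,(380,456))
o=np.zeros((540,800,3),np.uint8);o[:540,:420]=i;o[:456,420:800]=j
cv2.imwrite("pics/crop1.png",o)
p=R["scene"]["image"][160:260,210:330]; q=R["top"]["image"][190:280,255:355]
o=np.zeros((400,800,3),np.uint8);o[:333,:400]=cv2.resize(p,(400,333));o[:360,400:]=cv2.resize(q,(400,360))
cv2.imwrite("pics/crop2.png",o)
E
```

```text
scene tester_grip [468.1 262.6] 0.89
scene tester_grip [418.8 156.6] 0.63
scene foot_1 [284.4 188.3] 0.82
scene foot_1 [242.3 193.2] 0.76
scene foot_1 [272.1 226.4] 0.69
scene plate [266.3 210.7] 0.94
scene rest [410.9 235.9] 0.95
scene rest [168.  174.1] 0.53
scene carton [449.8 322.1] 0.75
scene carton [416.6 228.6] 0.57
scene tin [169.2 174.8] 0.96
scene tin [288.9 186.2] 0.23
scene tape [348.  314.7] 0.76
scene tester [463.2 268.5] 0.84
scene tester [413.6 226.7] 0.75
scene tester [408.3 186.3] 0.56
top tester_grip [193.4 280.3] 0.92
top tester_grip [186.4 237.8] 0.5
top tester_grip [151.1 219. ] 0.48
top foot_1 [290.9 249.4] 0.95
top foot_1 [324.1 233.3] 0.9
top foot_1 [292.7 214.4] 0.82
top foot_1 [229.7 170. ] 0.53
top plate [304.3 234.4] 0.85
top rest [191.4 237.5] 0.84
top rest [186.8 239.5] 0.64
top rest [292.6 247.8] 0.39
top carton [162.3 180.9] 0.61
top carton [193.6 237.2] 0.26
top tin [390.8 249.9] 0.85
top tape [232.5 169.7] 0.55
top tester [194.6 239.7] 0.57
top tester [155.4 219.8] 0.46
top tester [228.8 168.8] 0.23
```

View pics/crop1.png

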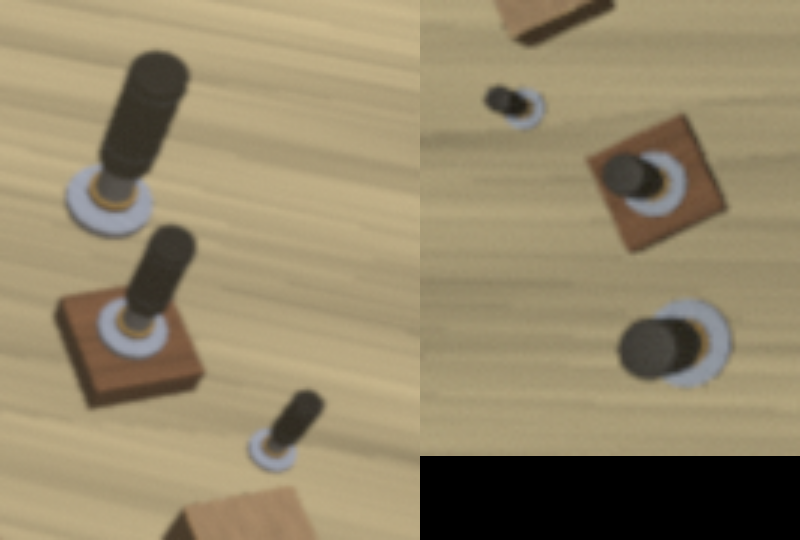

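View pics/crop2.png

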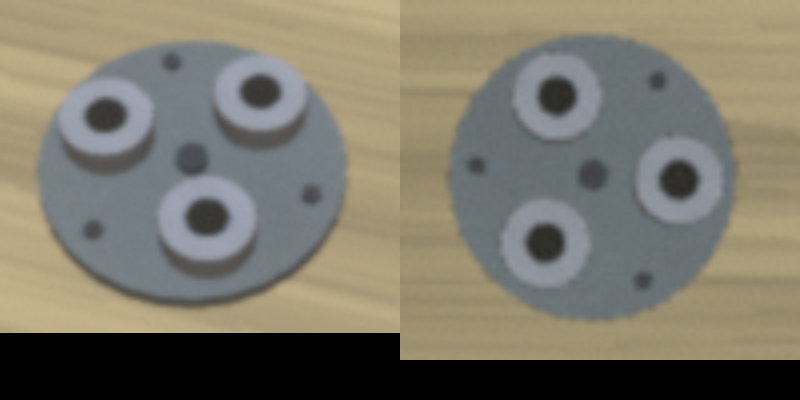

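Block tester at scene (427,202), top (184,236) is between the tall and the small one in size, so it is the one. The three cores show cleanly in both views. Next I'll segment and triangulate them.

```bash
python3 - <<'E'
from h import *
S=capture("scene");T=capture("top")
def core(r,c):
    g=cv2.cvtColor(r["image"],cv2.COLOR_BGR2GRAY).astype(float); u,v=map(round,c)
    w=g[v-6:v+7,u-6:u+7]; m=np.clip(110-w,0,60); yy,xx=np.mgrid[v-6:v+7,u-6:u+7]
    return np.array([(m*xx).sum()/m.sum(),(m*yy).sum()/m.sum()])
F=[]
for n,t,s in [("A",(294.25,214),(272.4,225.1)),("B",(324.75,235),(241.8,194.5)),("C",(291.25,250.75),(288,187.3))]:
    a,b=core(T,t),core(S,s)
    p,e=tri(ray(T,a),ray(S,b)); F.append(p)
    print(n,a,b,p.round(4),round(e,4),"top@43",atz(T,a,.043).round(4),"sc@43",atz(S,b,.043).round(4))
F=np.array(F)
print([np.linalg.norm(F[i]-F[j]).round(4) for i,j in [(0,1),(1,2),(0,2)]],F.mean(0))
for n,t,s,z in [("top",(184.2,236.1),(427.3,201.7),.150),("skirt",(191.8,238.4),(414.3,228.7),.038)]:
    p,e=tri(ray(T,t),ray(S,s)); print(n,p.round(4),round(e,4),atz(T,t,z).round(4),atz(S,s,z).round(4))
for n,t,z in [("tin",(397,246),.1),("tape",(228,167),.045),("carton",(160,179),.06),("big",(193,281),.17),("small",(151,216),.08)]: print(n,atz(T,t,z).round(3))
E
```

```text
A [293.83648124 213.51746442] [271.69396975 224.83107445] [ 0.5973 -0.0574  0.0422] 0.0004 top@43 [ 0.5972 -0.0572  0.043 ] sc@43 [ 0.5978 -0.0574  0.043 ]
B [324.33122309 234.50215244] [241.2708782  194.23259153] [ 0.5344 -0.151   0.042 ] 0.0002 top@43 [ 0.5343 -0.1508  0.043 ] sc@43 [ 0.5351 -0.1508  0.043 ]
C [290.8924514  250.27947488] [287.67098059 187.0998009 ] [ 0.4849 -0.0498  0.0424] 0.0003 top@43 [ 0.4849 -0.0496  0.043 ] sc@43 [ 0.4854 -0.0499  0.043 ]
[np.float64(0.1128), np.float64(0.1127), np.float64(0.1127)] [ 0.53888213 -0.08607222  0.04223009]
top [0.5164 0.2552 0.1431] 0.0033 [0.516 0.252 0.15 ] [0.5215 0.2555 0.15  ]
skirt [0.5166 0.2557 0.0348] 0.0034 [0.5165 0.2533 0.038 ] [0.5184 0.2568 0.038 ]
tin [ 0.5   -0.357  0.1  ]
tape [0.739 0.149 0.045]
carton [0.695 0.353 0.06 ]
big [0.393 0.218 0.17 ]
small [0.579 0.369 0.08 ]
```

```bash
python3 -m handwheel '[{"grip":1,"linear":[47,-62,0],"twist":0},{"grip":1,"linear":[94,-124,0],"twist":0},{"grip":1,"linear":[141,-186,0],"twist":0},{"grip":1,"linear":[188,-248,0],"twist":0},{"grip":1,"linear":[235,-310,0],"twist":0},{"grip":1,"linear":[282,-372,0],"twist":0},{"grip":1,"linear":[329,-434,0],"twist":0},{"grip":1,"linear":[376,-496,0],"twist":0},{"grip":1,"linear":[423,-558,0],"twist":0},{"grip":1,"linear":[470,-620,0],"twist":0},{"grip":1,"linear":[510,-675,0],"twist":0},{"grip":1,"linear":[510,-675,0],"twist":0}]' 20
python3 - <<'E'
from h import *
print({k:np.round(v,4) for k,v in read_state().items()})
w=capture("wrist"); cv2.imwrite("pics/w1.png",w["image"])
print(w["world_from_camera"])
for t in ["tester_grip","tester","rest"]: print(t,[(k["uv"],k["score"]) for k in pinpoint("wrist",t)])
E
```

```text
time: 2.65
ee_pos: [0.453, 0.0756, 0.4052]
orientation: [180.0, -0.1, 18.9]
wrist_force: [0.7, -1.4, 0.4]
opening: 0.093
{'time': np.float64(2.65), 'qpos': array([ 6.291300e+00, -2.111150e+01,  1.077629e+02, -5.200000e-03,
        9.328010e+01,  7.743330e+01]), 'joint_vel': array([ 59.9342,  28.6223, -20.4443,   0.0653,  -8.2146,  59.7883]), 'joint_efforts': array([-11.6429, -40.159 , -57.9643,   0.2789,   0.6465,  -2.6599]), 'ee_pos': array([0.453 , 0.0756, 0.4052]), 'orientation': array([ 1.799801e+02, -6.560000e-02,  1.885760e+01]), 'wrist_force': array([ 0.7244, -1.3893,  0.4029]), 'torque': array([-0.0634, -0.0294, -0.0103]), 'opening': np.float64(0.093)}
[[ 3.22667154e-01 -9.13776796e-01 -2.46774946e-01  5.22304354e-01]
 [-9.46512223e-01 -3.11705850e-01 -8.33910897e-02  1.00123101e-01]
 [-7.20351716e-04  2.60483069e-01 -9.65478147e-01  3.85726139e-01]
 [ 0.00000000e+00  0.00000000e+00  0.00000000e+00  1.00000000e+00]]
tester_grip [([113.3, 75.1], 0.71), ([76.7, 11.9], 0.7), ([104.0, 219.3], 0.62)]
tester [([101.2, 26.1], 0.93), ([150.4, 84.2], 0.92), ([151.2, 191.0], 0.81), ([434.8, 111.1], 0.28)]
rest [([161.5, 86.2], 0.85), ([435.5, 110.9], 0.58)]
```

View pics/w1.png

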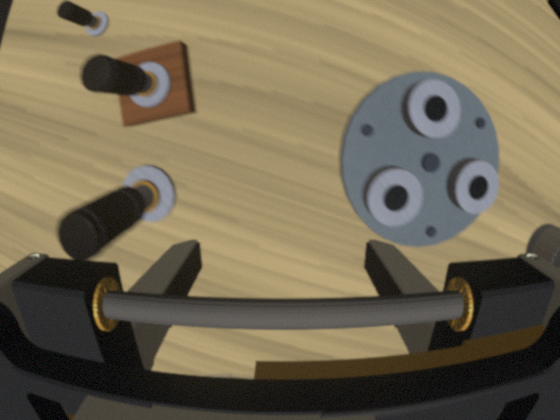

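Wrist view: block tester at (100,73), with its skirt at (150,84). The big one is at (80,235), the small one at (75,12), and the plate at (420,160). The arm is still moving, so let it settle closer.

```bash
python3 -m handwheel '[{"grip":1,"linear":[30,-35,0],"twist":0},{"grip":1,"linear":[30,-35,0],"twist":0},{"grip":1,"linear":[30,-35,0],"twist":0},{"grip":1,"linear":[30,-35,0],"twist":0}]'
python3 - <<'E'
from h import *
s=read_state();print(s["ee_pos"],s["orientation"],np.round(s["joint_vel"],1))
w=capture("wrist"); cv2.imwrite("pics/w2.png",w["image"])
for t in ["tester_grip","tester","rest"]: print(t,[(k["uv"],k["score"]) for k in pinpoint("wrist",t)])
for p in [(.5165,.2545,.115),(.5165,.2545,.15),(.5165,.2545,.038),(.5165,.2545,.03)]: print(p,proj(w,p,True))
E
```

```text
time: 3.35
ee_pos: [0.4699, 0.1149, 0.405]
orientation: [180.0, -0.0, 18.7]
wrist_force: [-0.4, -0.2, -0.8]
opening: 0.0932
[0.46992641 0.11493314 0.40497244] [ 1.79985978e+02 -2.28387416e-02  1.87458162e+01] [ 0.3  0.1 -0.   0.  -0.   0.2]
tester_grip [([144.6, 106.6], 0.95), ([96.5, 28.2], 0.94), ([141.0, 251.5], 0.58)]
tester [([175.8, 106.6], 0.85), ([173.7, 212.3], 0.84), ([117.4, 40.7], 0.7)]
rest [([187.3, 108.3], 0.58), ([462.1, 136.9], 0.43)]
(0.5165, 0.2545, 0.115) [148.78027208 108.94892788]
(0.5165, 0.2545, 0.15) [131.34684936 108.04570598]
(0.5165, 0.2545, 0.038) [176.28161157 110.72738727]
(0.5165, 0.2545, 0.03) [178.52764442 110.89149827]
```

View pics/w2.png

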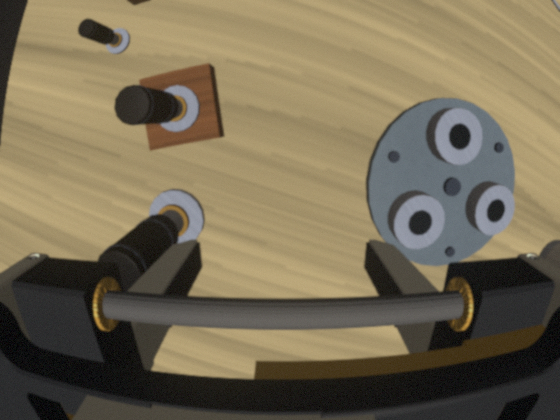

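Handle top at (133,104) and skirt at (180,108), against predictions of (131,108) and (176,111). That shifts the tester estimate to about (0.519, 0.2525). Going above it.

```bash
python3 -m handwheel '[{"grip":1,"linear":[34,-43,0],"twist":0},{"grip":1,"linear":[68,-86,5],"twist":0},{"grip":1,"linear":[91,-114,20],"twist":0},{"grip":1,"linear":[91,-114,30],"twist":0},{"grip":1,"linear":[91,-114,30],"twist":0},{"grip":1,"linear":[91,-114,30],"twist":0}]'
python3 - <<'E'
from h import *
s=read_state();print(s["ee_pos"],s["orientation"],np.round(s["joint_vel"],1))
w=capture("wrist"); cv2.imwrite("pics/w3.png",w["image"])
for t in ["tester_grip","tester","rest"]: print(t,[(k["uv"],k["score"]) for k in pinpoint("wrist",t)])
for p in [(.519,.2525,.115),(.519,.2525,.15),(.519,.2525,.038)]: print(p,proj(w,p,True))
S=capture("scene"); cv2.imwrite("pics/s3.png",S["image"][60:330,290:])
E
```

```text
time: 4.3
ee_pos: [0.5193, 0.2526, 0.3756]
orientation: [180.0, -0.1, 18.8]
wrist_force: [0.0, -0.2, 0.5]
opening: 0.0931
[0.51932591 0.25256656 0.37559568] [ 1.79998678e+02 -5.38583499e-02  1.87871041e+01] [-0.1 -0.2 -0.4  0.1 -0.1  0.1]
tester_grip [([266.0, 359.7], 0.83), ([277.6, 216.3], 0.81), ([182.1, 102.8], 0.77)]
tester [([201.7, 103.8], 0.96), ([278.5, 194.4], 0.79), ([268.4, 291.5], 0.55)]
rest []
(0.519, 0.2525, 0.115) [284.04338711 218.42455764]
(0.519, 0.2525, 0.15) [284.2022765  233.65403755]
(0.519, 0.2525, 0.038) [283.80549603 195.95250937]
```

View pics/w3.png

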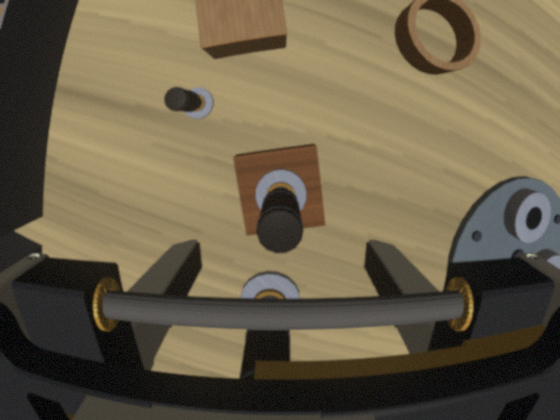

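View pics/s3.png

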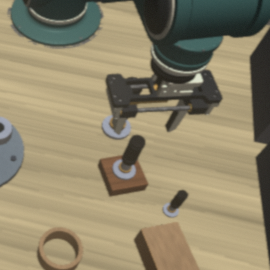

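Handle top at (279,230) and skirt at (280,190): the tester lies between the fingers, about 3 mm further along +x and 3 mm along −y of the tool. Descend and close.

```bash
python3 -m handwheel '[{"grip":1,"linear":[3,-3,30],"twist":0},{"grip":1,"linear":[3,-3,60],"twist":0},{"grip":1,"linear":[3,-3,85],"twist":0},{"grip":1,"linear":[3,-3,93],"twist":0},{"grip":1,"linear":[3,-3,93],"twist":0},{"grip":1,"linear":[3,-3,93],"twist":0},{"grip":-1,"linear":[3,-3,93],"twist":0},{"grip":-1,"linear":[3,-3,93],"twist":0},{"grip":-1,"linear":[3,-3,93],"twist":0},{"grip":-1,"linear":[3,-3,93],"twist":0},{"grip":-1,"linear":[3,-3,93],"twist":0},{"grip":-1,"linear":[3,-3,93],"twist":0}]' 40
python3 - <<'E'
from h import *
s=read_state();print(s["ee_pos"],s["orientation"],s["wrist_force"],s["torque"],s["opening"])
w=capture("wrist"); cv2.imwrite("pics/w4.png",w["image"])
E
```

```text
time: 6.05
ee_pos: [0.5213, 0.2573, 0.2818]
orientation: [-180.0, 0.0, 18.8]
wrist_force: [0.1, -0.3, 0.5]
opening: 0.0376
[0.52131289 0.25725882 0.28175121] [-1.79999392e+02  4.42672845e-04  1.88394609e+01] [ 0.08505426 -0.26015157  0.54628952] [ 0.01161011 -0.02851045 -0.00589356] 0.03756771005720883
```

View pics/w4.png

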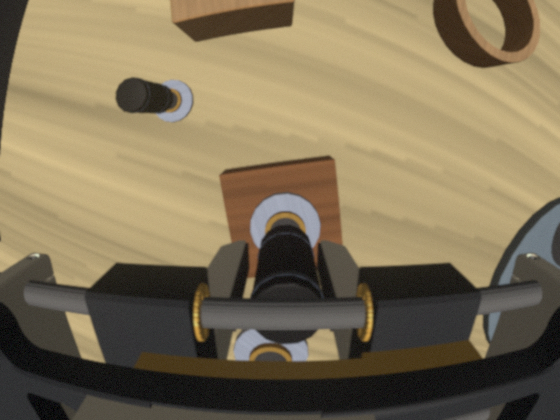

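The fingers are about to meet around the handle at (285,280). Close fully, then lift.

```bash
python3 -m handwheel '[{"grip":-1,"linear":[0,0,0],"twist":0},{"grip":-1,"linear":[0,0,0],"twist":0},{"grip":-1,"linear":[0,0,0],"twist":0},{"grip":-1,"linear":[0,0,0],"twist":0}]' 40
python3 - <<'E'
from h import *
s=read_state();print(s["ee_pos"],s["orientation"],s["wrist_force"],s["torque"],s["opening"])
E
python3 -m handwheel '[{"grip":-1,"linear":[0,0,-5],"twist":0},{"grip":-1,"linear":[0,0,-20],"twist":0},{"grip":-1,"linear":[0,0,-40],"twist":0},{"grip":-1,"linear":[0,0,-55],"twist":0},{"grip":-1,"linear":[0,0,-60],"twist":0},{"grip":-1,"linear":[0,0,-60],"twist":0},{"grip":-1,"linear":[0,0,-60],"twist":0}]' 40
python3 - <<'E'
from h import *
s=read_state();print(s["ee_pos"],s["orientation"],s["wrist_force"],s["torque"],s["opening"])
w=capture("wrist"); cv2.imwrite("pics/w5.png",w["image"])
S=capture("scene"); T=capture("top")
i=S["image"][100:280,350:550];j=T["image"][190:310,130:260]
cv2.imwrite("pics/s5.png",np.hstack([cv2.resize(i,(400,360)),cv2.resize(j,(390,360))]))
E
```

```text
time: 6.6
ee_pos: [0.5214, 0.2572, 0.2818]
orientation: [180.0, -0.0, 18.8]
wrist_force: [1.1, -2.9, 0.0]
opening: 0.0316
[0.52135341 0.25717346 0.28175683] [ 1.79990092e+02 -1.01045323e-03  1.88358638e+01] [ 1.06682248 -2.91806398  0.01435508] [-0.46737362 -0.25067987  0.0571351 ] 0.031618036734769976
time: 7.48
ee_pos: [0.5212, 0.2572, 0.341]
orientation: [180.0, 0.1, 18.8]
wrist_force: [0.2, 0.6, -6.5]
opening: 0.0317
[0.52124994 0.25720135 0.34104012] [1.79996328e+02 5.61884429e-02 1.88370760e+01] [ 0.1512707   0.55907217 -6.4811028 ] [ 0.00402675 -0.00345183  0.01740543] 0.03172034652550577
```

View pics/w5.png

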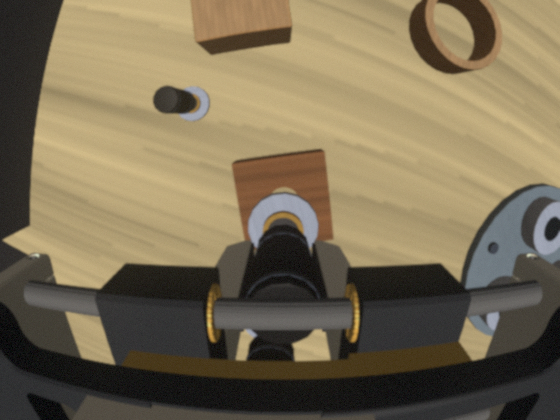

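View pics/s5.png

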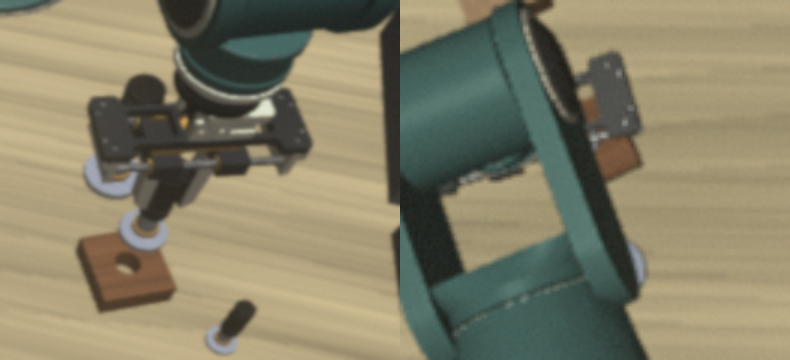

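The tester is held (about −6.5 N on the wrist, opening 31.7 mm) and the rest's hole is bare. The skirt shows at wrist (283,222). Now check how the tester's axis lies relative to the tool axis.

```bash
python3 - <<'E'
from h import *
w=capture("wrist"); s=read_state(); e=s["ee_pos"]
im=w["image"]; hsv=cv2.cvtColor(im,cv2.COLOR_BGR2HSV)
c=cv2.resize(im[170:290,220:350],None,fx=5,fy=5,interpolation=cv2.INTER_CUBIC); cv2.imwrite("pics/c6.png",c)
yaw=np.deg2rad(s["orientation"][2]); z0=e[2]-.167-.085
print(z0)
def circ(z,r):return [proj(w,(e[0]+r*np.cos(t),e[1]+r*np.sin(t),z),True) for t in np.linspace(0,2*np.pi,40)]
p=np.array(circ(z0+.008,.026)); print("pred skirt top rim u %.1f %.1f v %.1f %.1f"%(p[:,0].min(),p[:,0].max(),p[:,1].min(),p[:,1].max()))
p=np.array(circ(z0,.026)); print("pred skirt bot rim u %.1f %.1f v %.1f %.1f"%(p[:,0].min(),p[:,0].max(),p[:,1].min(),p[:,1].max()))
E
```

```text
0.0893087689497659
pred skirt top rim u 248.5 319.7 v 189.0 256.8
pred skirt bot rim u 249.6 318.6 v 186.7 252.6
```

View pics/c6.png

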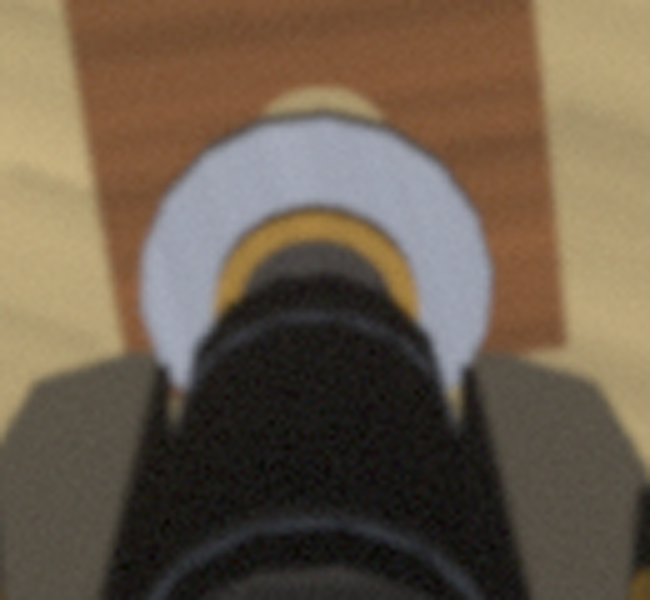

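```bash
python3 -m handwheel '[{"grip":-1,"linear":[-3,30,0],"twist":0},{"grip":-1,"linear":[-8,80,0],"twist":0},{"grip":-1,"linear":[-12,130,0],"twist":0},{"grip":-1,"linear":[-16,180,0],"twist":0},{"grip":-1,"linear":[-20,230,0],"twist":0},{"grip":-1,"linear":[-24,275,0],"twist":0},{"grip":-1,"linear":[-27,310,0],"twist":0},{"grip":-1,"linear":[-28,323,0],"twist":0},{"grip":-1,"linear":[-28,323,10],"twist":0},{"grip":-1,"linear":[-28,323,20],"twist":0},{"grip":-1,"linear":[-28,323,20],"twist":0},{"grip":-1,"linear":[-28,323,20],"twist":0}]' 40
cat > al.py <<'E'
import sys
from h import *
# compare skirt & foot in the wrist view
w=capture("wrist"); s=read_state(); e=s["ee_pos"]; print("ee",e.round(4),s["orientation"].round(2),"F",s["wrist_force"].round(2),"M",s["torque"].round(3),"op",round(s["opening"],4))
F={"A":(.5973,-.0574,.0424),"B":(.5344,-.151,.0424),"C":(.4849,-.0498,.0424)}
n=sys.argv[1]; f=F[n]; im=w["image"].copy()
u0,v0,k=200,130,4
c=cv2.resize(im[v0:v0+150,u0:u0+170],None,fx=k,fy=k,interpolation=cv2.INTER_CUBIC)
def circ(x,y,z,r,col):
    p=np.array([proj(w,(x+r*np.cos(t),y+r*np.sin(t),z),True) for t in np.linspace(0,2*np.pi,60)])
    cv2.polylines(c,[np.round((p+.5-[u0,v0])*k).astype(int)],True,col,1)
z0=e[2]-.252
circ(f[0],f[1],f[2],.034,(0,255,0)); circ(f[0],f[1],f[2],.0155,(0,255,0)); circ(e[0],e[1],z0+.008,.026,(0,0,255))
cv2.imwrite(f"pics/{sys.argv[2]}.png",c)
E
python3 al.py A al1
```

```text
time: 9.18
ee_pos: [0.5991, -0.0569, 0.3219]
orientation: [180.0, -0.0, 18.9]
wrist_force: [0.1, -1.0, -6.0]
opening: 0.0314
ee [ 0.5991 -0.057   0.3221] [ 1.7999e+02 -3.0000e-02  1.8880e+01] F [-0.49 -0.09 -5.76] M [-0.056 -0.049  0.02 ] op 0.0316
```

View pics/al1.png

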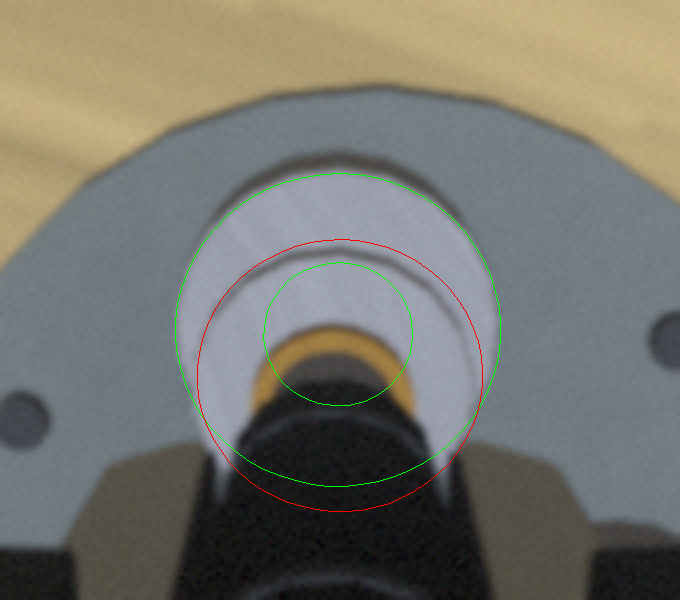

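Wrist view (4× crop): the foot's rim top edge is at v≈167 and the skirt edge at v≈250. Foot and tester agree laterally, and the tester sits about 1 mm short in tool x. Correct that and lower to just above contact.

```bash
python3 -m handwheel '[{"grip":-1,"linear":[1,0,7],"twist":0},{"grip":-1,"linear":[1,0,14],"twist":0},{"grip":-1,"linear":[1,0,14],"twist":0},{"grip":-1,"linear":[1,0,14],"twist":0}]'; python3 -m handwheel '[{"grip":-1,"linear":[0,0,2],"twist":0},{"grip":-1,"linear":[0,0,4],"twist":0},{"grip":-1,"linear":[0,0,4],"twist":0},{"grip":-1,"linear":[0,0,4],"twist":0}]' ; python3 -c "
from plant import *
s=read_state();print(s['ee_pos'],s['wrist_force'],s['torque'])"
```

```text
time: 9.72
ee_pos: [0.6001, -0.0572, 0.3078]
orientation: [-180.0, 0.0, 18.8]
wrist_force: [-0.5, -0.0, -6.3]
opening: 0.0319
time: 10.22
ee_pos: [0.6001, -0.0572, 0.3039]
orientation: [180.0, -0.0, 18.8]
wrist_force: [-0.4, 0.1, -5.2]
opening: 0.0313
[ 0.60010209 -0.05718935  0.30389073] [-0.41836472  0.05119112 -5.15772229] [-0.06170196 -0.07350278 -0.06183649]
```

```bash
for i in 1; do python3 -m handwheel '[{"grip":-1,"linear":[0,0,2],"twist":0},{"grip":-1,"linear":[0,0,4],"twist":0},{"grip":-1,"linear":[0,0,4],"twist":0}]'; done ; python3 -m handwheel '[{"grip":-1,"linear":[0,0,2],"twist":0},{"grip":-1,"linear":[0,0,2],"twist":0},{"grip":-1,"linear":[0,0,2],"twist":0}]'; python3 al.py A al2
```

```text
time: 10.6
ee_pos: [0.6001, -0.0572, 0.2996]
orientation: [180.0, -0.0, 18.8]
wrist_force: [0.8, 0.6, -4.5]
opening: 0.0317
time: 10.98
ee_pos: [0.6001, -0.0572, 0.2978]
orientation: [180.0, -0.0, 18.8]
wrist_force: [0.4, 0.1, -3.2]
opening: 0.0313
ee [ 0.6001 -0.0572  0.2978] [ 1.800e+02 -1.000e-02  1.884e+01] F [-0.57 -0.1  -3.78] M [-0.029 -0.12  -0.067] op 0.0316
```

View pics/al2.png

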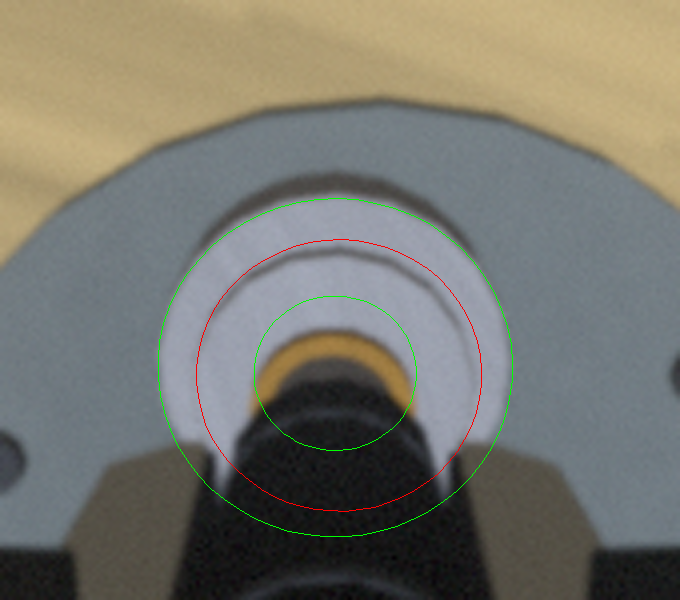

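Push is only about 2.3 N after roughly 8 mm of travel, where a firm foot would give about 5.7 N, so foot A looks soft. Continue in small steps to skirt contact.

```bash
python3 -m handwheel '[{"grip":-1,"linear":[0,0,1],"twist":0},{"grip":-1,"linear":[0,0,2],"twist":0},{"grip":-1,"linear":[0,0,2],"twist":0}]'; python3 -m handwheel '[{"grip":-1,"linear":[0,0,1],"twist":0},{"grip":-1,"linear":[0,0,1],"twist":0}]'
```

```text
time: 11.4
ee_pos: [0.6001, -0.0572, 0.2957]
orientation: [180.0, 0.0, 18.8]
wrist_force: [0.5, 0.9, -3.3]
opening: 0.0316
time: 11.65
ee_pos: [0.6001, -0.0572, 0.2947]
orientation: [180.0, -0.0, 18.8]
wrist_force: [0.5, -0.0, -2.9]
opening: 0.0316
```

```bash
python3 -m handwheel '[{"grip":-1,"linear":[0,0,0.5],"twist":0},{"grip":-1,"linear":[0,0,0.5],"twist":0}]'
```

```text
time: 11.9
ee_pos: [0.6001, -0.0572, 0.2943]
orientation: [180.0, -0.0, 18.8]
wrist_force: [0.7, 0.0, -2.2]
opening: 0.032
```

```bash
python3 -m handwheel '[{"grip":-1,"linear":[0,0,0.4],"twist":0},{"grip":-1,"linear":[0,0,0.4],"twist":0}]'
```

```text
time: 12.15
ee_pos: [0.6001, -0.0572, 0.2942]
orientation: [180.0, -0.0, 18.8]
wrist_force: [-0.4, 0.3, 2.2]
opening: 0.0318
```

```bash
python3 -m handwheel '[{"grip":-1,"linear":[0,0,0.4],"twist":0},{"grip":-1,"linear":[0,0,0.4],"twist":0}]'
```

```text
time: 12.4
ee_pos: [0.6001, -0.0572, 0.2942]
orientation: [180.0, -0.0, 18.8]
wrist_force: [-2.3, 0.4, 6.7]
opening: 0.0312
```

```bash
python3 -m handwheel '[{"grip":-1,"linear":[0,0,0.2],"twist":0},{"grip":-1,"linear":[0,0,0.2],"twist":0}]'
```

```text
time: 12.65
ee_pos: [0.6001, -0.0572, 0.2942]
orientation: [180.0, -0.0, 18.8]
wrist_force: [-3.1, 0.4, 8.9]
opening: 0.0322
```

Skirt contact on foot A came at about 3.8 N and then a steep rise, which fits the soft foot. Push is now about 15 N, so ease back slightly and hold.

```bash
python3 -m handwheel '[{"grip":-1,"linear":[0,0,-0.2],"twist":0},{"grip":-1,"linear":[0,0,-0.2],"twist":0},{"grip":-1,"linear":[0,0,-0.2],"twist":0},{"grip":-1,"linear":[0,0,-0.2],"twist":0}]';python3 -m handwheel '[{"grip":-1,"linear":[0,0,0],"twist":0},{"grip":-1,"linear":[0,0,0],"twist":0},{"grip":-1,"linear":[0,0,0],"twist":0},{"grip":-1,"linear":[0,0,0],"twist":0}]'; python3 al.py A al3
```

```text
time: 13.15
ee_pos: [0.6001, -0.0572, 0.2942]
orientation: [180.0, -0.0, 18.8]
wrist_force: [-2.5, -0.9, 6.1]
opening: 0.0316
time: 13.65
ee_pos: [0.6001, -0.0572, 0.2942]
orientation: [180.0, -0.0, 18.8]
wrist_force: [-1.4, -1.2, 6.6]
opening: 0.0311
ee [ 0.6001 -0.0572  0.2942] [ 1.7998e+02 -4.0000e-02  1.8840e+01] F [-2.83 -0.42  6.54] M [ 0.124  0.557 -0.001] op 0.0315
```

View pics/al3.png

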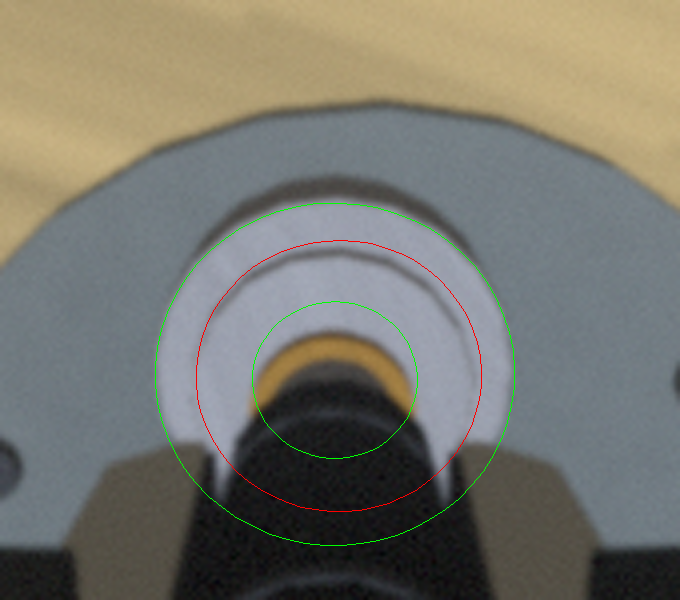

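Held for 1 s at about 12.5 N total push (roughly 9 N skirt on rim), centred within about 1 mm (skirt edge v≈252, foot edge v≈197 in the crop). The measured 3.8 N at skirt contact is less than half of a firm foot's 8 N, and less than the tester's 5.9 N weight, so this is the soft foot. Unload, release and retreat.

```bash
python3 -m handwheel '[{"grip":-1,"linear":[0,0,-0.2],"twist":0},{"grip":-1,"linear":[0,0,-0.4],"twist":0},{"grip":-1,"linear":[0,0,-0.4],"twist":0}]'; python3 -m handwheel '[{"grip":-0.2,"linear":[0,0,0],"twist":0},{"grip":-0.1,"linear":[0,0,0],"twist":0},{"grip":0.2,"linear":[0,0,0],"twist":0},{"grip":0.6,"linear":[0,0,0],"twist":0},{"grip":1,"linear":[0,0,0],"twist":0},{"grip":1,"linear":[0,0,0],"twist":0},{"grip":1,"linear":[0,0,0],"twist":0},{"grip":1,"linear":[0,0,0],"twist":0}]'; python3 al.py A al4
```

```text
time: 14.08
ee_pos: [0.6001, -0.0572, 0.2942]
orientation: [180.0, -0.0, 18.8]
wrist_force: [-1.5, -0.2, 5.4]
opening: 0.0315
time: 15.08
ee_pos: [0.6001, -0.0572, 0.2938]
orientation: [-180.0, 0.0, 18.8]
wrist_force: [-0.5, 0.1, -0.7]
opening: 0.0921
ee [ 0.6001 -0.0572  0.2939] [-180.     -0.     18.84] F [-0.03 -0.16 -0.29] M [ 0.015 -0.018  0.017] op 0.0926
```

View pics/al4.png

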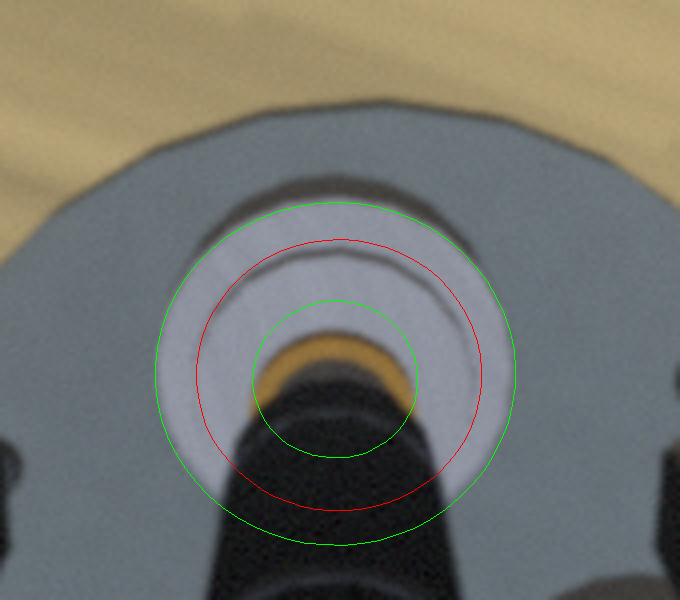

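Tester stands free, skirt still on the rim (edge v≈250, foot edge v≈197). Straight up.

```bash
python3 -m handwheel '[{"grip":1,"linear":[0,0,-10],"twist":0},{"grip":1,"linear":[0,0,-35],"twist":0},{"grip":1,"linear":[0,0,-65],"twist":0},{"grip":1,"linear":[0,0,-95],"twist":0},{"grip":1,"linear":[0,0,-120],"twist":0},{"grip":1,"linear":[0,0,-130],"twist":0},{"grip":1,"linear":[0,0,-130],"twist":0},{"grip":1,"linear":[-60,0,-130],"twist":0},{"grip":1,"linear":[-120,0,-130],"twist":0},{"grip":1,"linear":[-120,0,-130],"twist":0},{"grip":1,"linear":[-120,0,-130],"twist":0},{"grip":1,"linear":[-120,0,-130],"twist":0}]'
python3 - <<'E'
from h import *
w=capture("wrist");S=capture("scene");T=capture("top")
z=.0424
i=w["image"].copy()
for p in [(.5973,-.0574,z+.008),(.5973,-.0574,z+.12)]:
    print("w",proj(w,p,True),"s",proj(S,p),"t",proj(T,p))
cv2.imwrite("pics/w9.png",i)
cv2.imwrite("pics/s9.png",np.hstack([cv2.resize(S["image"][110:260,200:350],(400,400)),cv2.resize(T["image"][160:290,250:380],(400,400))]))
cv2.imwrite("pics/s9f.png",S["image"])
E
```

```text
time: 16.62
ee_pos: [0.4874, -0.0957, 0.4232]
orientation: [-180.0, 0.1, 18.9]
wrist_force: [-0.2, -0.7, -0.2]
opening: 0.0932
w [283.36091476  81.81595962] s [271.71135318 222.94224839] t [293.96675524 213.19874466]
w [283.41877384  63.85793805] s [270.76779277 194.16704747] t [295.05396039 208.46553572]
```

View pics/w9.png

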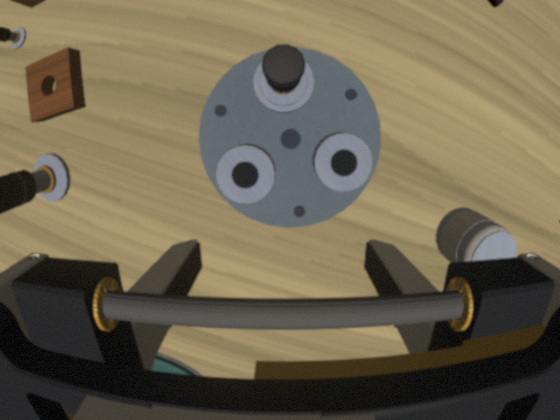

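View pics/s9.png

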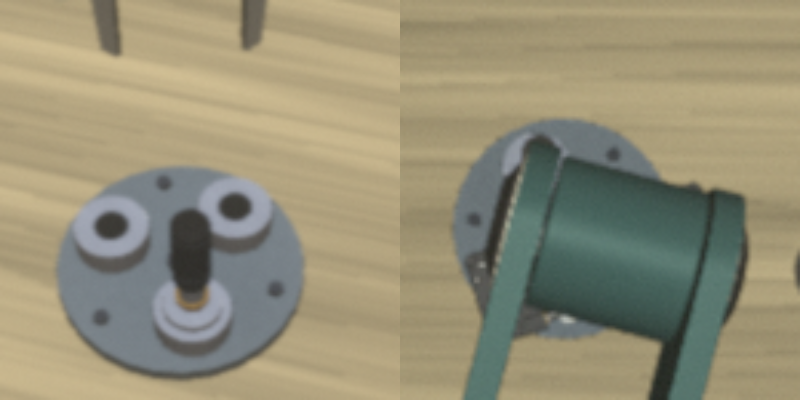

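View pics/s9f.png

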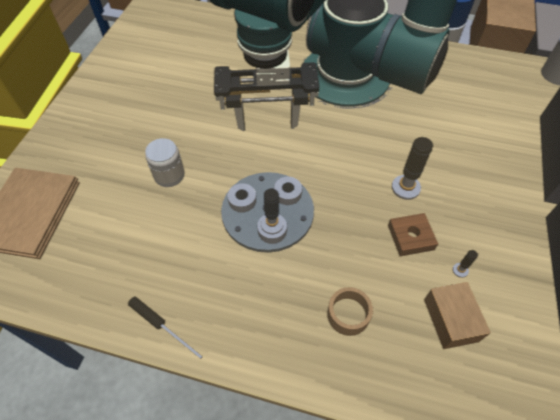

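Wrist: handle top (284,62) and skirt (284,84), against predictions of (283,64) and (283,82) for an upright, centred tester. In the scene view it stands on foot A with its skirt at (272,224), and the carton, tin and tape are where they were. Hand in.

```bash
python3 -c "
from plant import *
s=read_state();print(s['joint_vel'].round(2),s['wrist_force'].round(2));print(sign_off())"
```

```text
[-0.06 -0.35 -0.03 -0.07  0.03 -0.15] [ 1.07 -0.1  -0.22]
the job is handed in; nothing more can be done
None
```

I took the middle-sized tester off its wooden block, found the soft foot, and left the tester standing on it as the marker. The job is handed in at about 17 s, and sign-off gave no verdict.

- **Which foot:** it is the foot farthest from the robot, at about (0.597, −0.057) m. It was the first one I tried. It gave only about 2.3 N after 8 mm of travel, where a firm foot would give about 5.7 N. The skirt met the rim at about 3.8 N, against 8 N expected on a firm one. I held it there for 1 s at about 12.5 N of push; the highest reading was about 15 N.
- **Not tested:** I did not push on the other two feet, because this one already matched the soft values clearly. There is no comparison reading from a firm foot.
- **Final checks:** after release and retreat the tester stood free, upright and skirt-down. It is centred within about 1–2 mm by the wrist camera. The wrist force was back near zero, and the carton, tin and tape looked unmoved.
- **Small disagreements:**
  - In the scene view the handle top sat about 2–3 pixels higher than predicted. I put this down to blur, since the wrist view agreed within about 2 pixels.
  - While pushing there was a side force of about 3 N and a moment of about 0.5 N m. Both went away on release.
  - The top camera could not confirm the placement, because the arm was in its way.

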